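# Stand the gas-train modules in their docks

## Task

Stand each of the four gas-train modules in the metal-rimmed dock on the breadboard made for its footprint: the flow controller in the long dock, the square manifold block in the square dock, the slim line filter in the small round dock and the wide reactor pot in the large round dock. Lower each one in without dropping it so that it stands upright and flat on the dock's floor inside the rim, the flow controller and the manifold block lined up with their docks' sides (either end or any side may face any way), and let go. Leave the brass cap and the amber jar where they stand.

Things in the scene. Friction and masses are not known exactly. Their poses are not given: they have to be found in the camera images.
- flow_controller: mass flow controller: steel base 64 x 28 x 24 mm with a pipe stub 12 mm thick, 8 mm long at each end (80 mm over all, along x), grey plastic housing 60 x 28 mm on it up to 68 mm, small black socket on top to 74 mm. Sides +-y are flat and 28 mm apart over the full 68 mm: grip it across y; about 0.45 kg. Origin: centre of the underside; z up. Stands upright at the start, on the breadboard, whose top is 12 mm above the table (z = 0.012).
- line_filter: line filter: slim upright round steel canister, 36 mm in diameter and 52 mm tall, with a 16 mm port on top to 66 mm; about 0.2 kg. Turning about z does not matter. Origin: centre of the underside; z up. Stands upright at the start, on the breadboard, whose top is 12 mm above the table (z = 0.012).
- reactor_pot: reactor pot: wide upright round steel vessel, 56 mm in diameter and 56 mm tall, six bolt heads and an 18 mm port on its top, to 66 mm; about 0.5 kg. Turning about z does not matter. Origin: centre of the underside; z up. Stands upright at the start, on the breadboard, whose top is 12 mm above the table (z = 0.012).
- manifold_block: manifold block: square aluminium block 44 x 44 mm (sides along x and y), 52 mm tall, four bolt heads and an 18 mm port on its top, to 62 mm; about 0.3 kg. Origin: centre of the underside; z up. Stands upright at the start, on the breadboard, whose top is 12 mm above the table (z = 0.012).
- long_dock: dock for the flow controller: a rectangular aluminium rim with a dark floor, open inside 96 mm (along x) x 44 mm (along y); fixed to the breadboard, the walls are 5 mm thick and rise 11 mm above the breadboard; the floor inside is 5 mm above the breadboard. Origin: centre of the underside; z up.
- square_dock: dock for the manifold block: a square aluminium rim with a dark floor, open inside 60 x 60 mm (sides along x and y); fixed to the breadboard, the walls are 5 mm thick and rise 11 mm above the breadboard; the floor inside is 5 mm above the breadboard. Origin: centre of the underside; z up.
- small_round_dock: dock for the line filter: a round aluminium rim with a dark floor, inside diameter 52 mm; fixed to the breadboard, the walls are 5 mm thick and rise 11 mm above the breadboard; the floor inside is 5 mm above the breadboard. Origin: centre of the underside; z up.
- large_round_dock: dock for the reactor pot: a round aluminium rim with a dark floor, inside diameter 72 mm; fixed to the breadboard, the walls are 5 mm thick and rise 11 mm above the breadboard; the floor inside is 5 mm above the breadboard. Origin: centre of the underside; z up.
- brass_cap: bystander: small brass cap, 24 mm in diameter, 26 mm tall, standing loose near the middle of the breadboard; not to be moved. Origin: centre of the underside; z up.
- sample_jar: bystander: amber glass jar with white lid, 48 mm in diameter, 70 mm tall, standing loose near the breadboard's far edge; not to be moved. Origin: centre of the underside; z up.

How it is judged:
At the end, for the whole second after the job is handed in: Each module is in its own dock: within 13 mm of the dock's centre, underside 2 to 8.5 mm above the dock's, upright within 0.1 rad, still (0.02 m/s, 0.2 rad/s) and released; flow controller (either way round) and manifold block (any of four ways) within 0.26 rad of their docks' sides (horizontal distance between flow_controller and long_dock below 0.013 m and z of flow_controller in the frame of long_dock between 0.002 and 0.0085 m and angle between each of flow_controller, line_filter, reactor_pot, manifold_block's own z axis and vertical below 0.1 rad and linear speed of each of flow_controller, line_filter, reactor_pot, manifold_block below 0.02 m/s and angular speed of each of flow_controller, line_filter, reactor_pot, manifold_block below 0.2 rad/s and angle between the x axis of flow_controller and the x axis of long_dock, either way round below 0.26 rad and horizontal distance between line_filter and small_round_dock below 0.013 m and z of line_filter in the frame of small_round_dock between 0.002 and 0.0085 m and horizontal distance between reactor_pot and large_round_dock below 0.013 m and z of reactor_pot in the frame of large_round_dock between 0.002 and 0.0085 m and horizontal distance between manifold_block and square_dock below 0.013 m and z of manifold_block in the frame of square_dock between 0.002 and 0.0085 m and (angle between the x axis of manifold_block and the x axis of square_dock, either way round below 0.26 rad or angle between the x axis of manifold_block and the y axis of square_dock, either way round below 0.26 rad)); the robot touches nothing.
It fails at once if a module is dropped: it moves faster than 0.9 m/s with no finger on it (a fall of about 4 cm) ((linear speed of flow_controller above 0.9 m/s and contact force between flow_controller and the fingers below 0.01 N) or (linear speed of line_filter above 0.9 m/s and contact force between line_filter and the fingers below 0.01 N) or (linear speed of reactor_pot above 0.9 m/s and contact force between reactor_pot and the fingers below 0.01 N) or (linear speed of manifold_block above 0.9 m/s and contact force between manifold_block and the fingers below 0.01 N)).
It fails at once if the brass cap is moved by more than 20 mm (distance of brass_cap from where it was at the start of the episode above 0.02 m).
It fails at once if the sample jar is moved by more than 20 mm (distance of sample_jar from where it was at the start of the episode above 0.02 m).
It also fails if it takes over 106 s, if anything falls off the work surface, if the arm or the gripper's body presses on something with over 40 N, if the wrist force passes 120 N, or if a joint passes its speed limit or range.

## Robot

A 6-joint arm with a two-finger parallel gripper is mounted at the origin on the work surface. World frame = base frame: x ahead of the robot, y to its left, z up, the work surface at z = 0. Lengths are in m, angles in rad, forces in N, time in s.
With the tool pointing down it reaches from about 0.225 to 0.875 m from the base axis. Payload 3.4 kg.
Tool frame: the origin (TCP) lies at the very end of the fingers, on their centre line; the grasp point (between the pads) lies 19 mm behind it; z points along the fingers, y is the direction in which the jaws open and shut (so a half turn about z gives the same grasp; the last joint's range is limited). The gripper opens to 85 mm and grips with 20 to 120 N. Pads are 22 mm wide; open, the fingers measure 114 mm over their backs; the gripper's body (76 mm by 85 mm) begins 54 mm behind the grasp point. The pads swing forward as they close: fully open they stand 13 mm farther back than shut.
Start: joints at [1.092, 0.276, 1.505, -0, 1.361, -0.121], TCP at [0.201, 0.539, 0.231] pointing down, gripper open.
Joint ranges: [-2.89, 2.89], [-0.75, 2.08], [0.22, 2.7], [-1.18, 4.32], [0.11, 2.71], [-2.7, 2.7]. Speed limits (rad/s): [2.57, 2.57, 3.14, 3.14, 3.14, 3.14].

## Interface

Orientations are given as a unit quaternion [w, x, y, z].
In Python, from rig import manip, viewer, job gives the robot as it stands.
- The arm moves only by the shell command python3 -m crank 'ROWS' [OPENING] [FORCE]. ROWS is JSON, a list of rows, each a list of 6 numbers: the shift along the tool's x, y, z in m, then the turn, a rotation vector about the tool's x, y, z in degrees. In form: [[dx, dy, dz, rx, ry, rz], ...]. A call has 1 to 20 rows; each row is the pose to reach, as a shift and turn from the pose measured when the call began, along the tool's axes at that moment; what a row does not reach only later rows make up. A row lasts 1/8 s, in which the tool goes at most 62.5 mm and 10.7 degrees, less where a joint would pass 70% of its speed; a pose out of reach is approached as far as the arm can. A call with a gripper value outside its range is refused whole. OPENING is the opening, from 0 (shut) to 1 (fully open), set as the call begins (- or left out, the last holds). The fingers move at their own pace and stop on an object; FORCE is the grip in N (left out, the last holds). Time passes only in rows, so rows that repeat a pose let the fingers close. It gives the time, the measured TCP pose, the force and the opening at its end, in the units of the state.
- manip.get_state(): the state, without advancing time (a new reading comes with each control period).
- viewer.get_image(name): name is "side" or "top" or "wrist"; returns a dict with "frame" (400x640x3 uint8, blue, green, red), "range_z" (400x640 float32, m along the optical axis (not along the pixel's ray), 0 where there is no reading), "intrinsics" (3x3 intrinsics, pixels), "world_from_camera" (4x4, takes a point from camera to world coordinates); the wrist camera has in their place "mount" (4x4, takes a point from camera to tool coordinates, whose origin is the TCP and whose axes are the flange's). Camera axes: x right, y up, looking along -z (the intrinsics and any distortion apply to the point x, -y, -z); pixel columns grow to the right and rows downward; lengths in m; the calibration is good to about 2 mm. A picture is of the moment at which its call begins: read the wrist's pose just before it.
- job.sign_off(): hands the job in, once; it reports no verdict.
The state is a dict: "clock": time; "qpos": joint angles; "qd": joint speeds; "effort": joint torques, N m; "position": TCP position; "ee_rot": TCP orientation; "contact_force": force on the tool from outside, world axes, zero at the start; "moment": the same for the moment, N m; "width": finger opening in m.
Only numpy, scipy, OpenCV 4.12 (cv2) and the standard library are available. Lean on these libraries where they do the work, as an engineer would, in place of code of your own. Each camera call takes 0.05 s, during which the arm holds its last target. There are 200 camera calls.

## Working session

There is one attempt and no reset: what is moved stays moved. The work goes in short steps, Python scripts to look and compute and a shell command to move; the robot and the scene stay as the last step left them, time stands still between calls to the robot, and variables do not carry over. Pictures are saved under pics/ and viewed, about 12 in all and at most 16, crops included, and the job is handed in when it is done.

```bash
mkdir -p pics; ls; python3 - <<'E'
from rig import manip, viewer
import cv2,numpy as np
s=manip.get_state(); print({k:np.round(v,3) for k,v in s.items()})
for n in("top","side"):
    d=viewer.get_image(n); cv2.imwrite(f"pics/{n}1.png",d["frame"]); np.savez(f"pics/{n}1.npz",**d); print(d["intrinsics"],d["world_from_camera"].round(3),[k for k in d])
E
```

```text
pics
{'clock': np.float64(0.0), 'qpos': array([ 1.092,  0.277,  1.506, -0.   ,  1.361, -0.121]), 'qd': array([-0.001,  0.001, -0.   ,  0.   ,  0.   , -0.   ]), 'effort': array([ 1.0000e-03, -4.1675e+01, -2.4580e+01,  0.0000e+00,  1.1000e-02,
       -0.0000e+00]), 'position': array([0.201, 0.538, 0.23 ]), 'ee_rot': array([-0.   ,  0.178,  0.984, -0.001]), 'contact_force': array([-0.094,  0.075,  0.434]), 'moment': array([-0.065,  0.048,  0.012]), 'width': np.float64(0.085)}
[[385.19256349   0.         317.28897079]
 [  0.         385.19256349 195.55781007]
 [  0.           0.           1.        ]] [[-0.023  0.982 -0.19   0.406]
 [-1.    -0.022  0.011  0.01 ]
 [ 0.007  0.19   0.982  0.883]
 [ 0.     0.     0.     1.   ]] ['frame', 'range_z', 'intrinsics', 'world_from_camera']
[[419.08981043   0.         331.26663153]
 [  0.         419.08981043 198.61919377]
 [  0.           0.           1.        ]] [[-0.98   0.131 -0.15   0.422]
 [-0.199 -0.655  0.729  0.772]
 [-0.003  0.744  0.668  0.761]
 [ 0.     0.     0.     1.   ]] ['frame', 'range_z', 'intrinsics', 'world_from_camera']
```

View pics/top1.png

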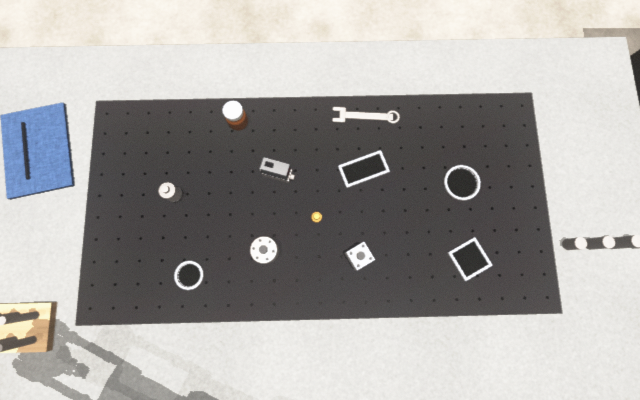

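View pics/side1.png

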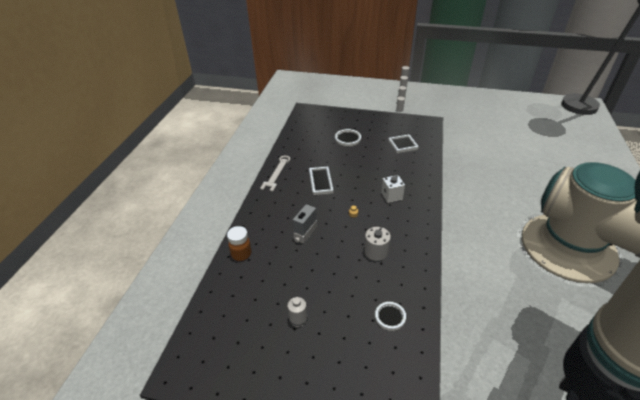

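The top view shows every object. Modules (u,v): filter (168,191), reactor (263,250), controller (277,169), manifold (360,256). Docks: small round (189,275), large round (462,182), long (364,168), square (470,258). The cap is at (317,217) and the jar at (234,113).

```bash
cat > h.py <<'E'
import cv2,numpy as np
from scipy.spatial.transform import Rotation as R
def rays(d,uv,T):
    K=d["intrinsics"]; uv=np.asarray(uv,float).reshape(-1,2)
    p=np.c_[(uv[:,0]-K[0,2])/K[0,0],-(uv[:,1]-K[1,2])/K[1,1],-np.ones(len(uv))]
    return p@T[:3,:3].T, T[:3,3]
def onplane(d,uv,z,T):
    r,o=rays(d,uv,T); return (o+r*((z-o[2])/r[:,2])[:,None])[:,:2]
def cloud(d,T):
    v,u=np.mgrid[0:400,0:640]; r,o=rays(d,np.c_[u.ravel(),v.ravel()],T)
    return (o+r*d["range_z"].reshape(-1,1)).reshape(400,640,3)
def Twrist(s,d):
    T=np.eye(4); q=s["ee_rot"]; T[:3,:3]=R.from_quat(q,scalar_first=True).as_matrix(); T[:3,3]=s["position"]; return T@d["mount"]
def seg(d,T,c,r,zlo,zhi,z):
    P=cloud(d,T); m=(np.hypot(P[...,0]-c[0],P[...,1]-c[1])<r)&(P[...,2]>zlo)&(P[...,2]<zhi)&(d["range_z"]>0)
    v,u=np.nonzero(m); xy=onplane(d,np.c_[u,v],z,T).astype(np.float32)
    rc=cv2.minAreaRect(xy*1000); ce=cv2.minEnclosingCircle(xy*1000)
    # long axis angle from box
    b=cv2.boxPoints(rc); e=[b[1]-b[0],b[2]-b[1]]; l=max(e,key=np.linalg.norm); a=np.degrees(np.arctan2(l[1],l[0]))%180
    return len(u),np.round(rc[0],1),np.round(rc[1],1),round(a,1),np.round(ce[0],1),round(ce[1],1)
E
python3 - <<'E'
from h import *
d=dict(np.load("pics/top1.npz")); T=d["world_from_camera"]
L={"filter":((168,190),.064,.026,.05,.085),"reactor":((263,249),.068,.04,.056,.085),"flow":((275,164),.08,.05,.06,.09),"mani":((360,255),.064,.04,.05,.08),
"jar":((232,109),.082,.035,.07,.09),"cap":((316,216),.038,.02,.03,.05),
"small":((189,275),.023,.045,.019,.03),"large":((462,182),.023,.055,.019,.03),"long":((364,168),.023,.07,.019,.03),"square":((470,258),.023,.06,.019,.03)}
for k,(uv,z,r,a,b) in L.items():
    c=onplane(d,uv,z,T)[0]; print(k,c.round(3),*seg(d,T,c,r,a,b,z))
E
```

```text
filter [0.584 0.324] 242 [583.  324.6] [38.9 34.7] 65.9 [582.2 324.4] 20.2
reactor [0.452 0.117] 559 [451.9 115.1] [54.6 54.3] 89.8 [450.8 115.8] 28.3
flow [0.632 0.09 ] 406 [625.5  90.2] [62.5 31.6] 72.4 [625.9  90.5] 33.0
mani [ 0.435 -0.086] 450 [433.6 -86.5] [43.9 44.7] 118.8 [433.8 -86.3] 30.2
jar [0.76  0.185] 314 [756.5 183.7] [45.1 42. ] 0.8 [757.3 183.1] 23.5
cap [0.523 0.004] 39 [522.6   4. ] [12.9 14.9] 152.4 [522.3   3.6] 8.1
small [0.402 0.284] 251 [402.4 285.1] [59.8 60.1] 154.3 [402.4 284.6] 31.1
large [ 0.597 -0.333] 337 [ 596.9 -333. ] [79.5 82.1] 132.0 [ 596.6 -332.8] 41.4
long [ 0.635 -0.109] 396 [ 634.1 -108.5] [ 54.7 106.4] 109.3 [ 634.4 -109.1] 58.1
square [ 0.424 -0.334] 397 [ 423.1 -334. ] [70.5 71. ] 117.5 [ 423. -333.] 48.7
```

```bash
cat >> h.py <<'E'
def delta(s,x,y,z,yang):
    "tool-frame shift (mm) and rotvec (deg) to a straight-down pose with jaw axis at yang deg"
    a=np.radians(yang); Y=np.array([np.cos(a),np.sin(a),0]); Z=np.array([0,0,-1.]); M=np.c_[np.cross(Y,Z),Y,Z]
    R0=R.from_quat(s["ee_rot"],scalar_first=True).as_matrix()
    print("shift mm",(R0.T@(np.array([x,y,z])-s["position"])*1000).round(1),"rot deg",R.from_matrix(R0.T@M).as_rotvec(degrees=True).round(1),"t",round(float(s["clock"]),2),"q6",round(s["qpos"][5],2))
E
python3 - <<'E'
from h import *; from rig import manip
delta(manip.get_state(),.583,.3245,.14,69.5)
delta(manip.get_state(),.583,.3245,.14,35)
E
```

```text
shift mm [-432.5  -66.3   90.5] rot deg [-0.1 -0.   0. ] t 0.1 q6 -0.12
shift mm [-432.5  -66.3   90.5] rot deg [-0.1  0.  34.5] t 0.1 q6 -0.12
```

```bash
python3 -m crank '[[-0.04,-0.006,0.01,0,0,3],[-0.09,-0.014,0.02,0,0,7],[-0.14,-0.021,0.03,0,0,11],[-0.19,-0.029,0.04,0,0,15],[-0.24,-0.037,0.05,0,0,19],[-0.29,-0.045,0.06,0,0,23],[-0.34,-0.052,0.07,0,0,27],[-0.39,-0.06,0.08,0,0,31],[-0.4325,-0.066,0.09,0,0,34.5],[-0.4325,-0.066,0.09,0,0,34.5],[-0.4325,-0.066,0.09,0,0,34.5]]' 1
python3 - <<'E'
from h import *; from rig import manip,viewer
s=manip.get_state(); d=viewer.get_image("wrist"); T=Twrist(s,d); cv2.imwrite("pics/w1.png",d["frame"])
print(seg(d,T,(.583,.3245),.035,.05,.085,.064)); delta(s,.583,.3245,.027,35)
E
```

```text
clock: 1.48
position: [0.5823, 0.3248, 0.14]
ee_rot: [-0.001, 0.462, 0.887, -0.001]
contact_force: [-0.8, 0.4, -0.4]
width: 0.0853
(2319, array([582.4, 326.9]), array([34.8, 38.4]), np.float32(125.1), array([581.9, 326.9]), 19.4)
shift mm [ -0.7   0.8 113. ] rot deg [-0.2 -0.  -0. ] t 1.48 q6 -0.21
```

View pics/w1.png

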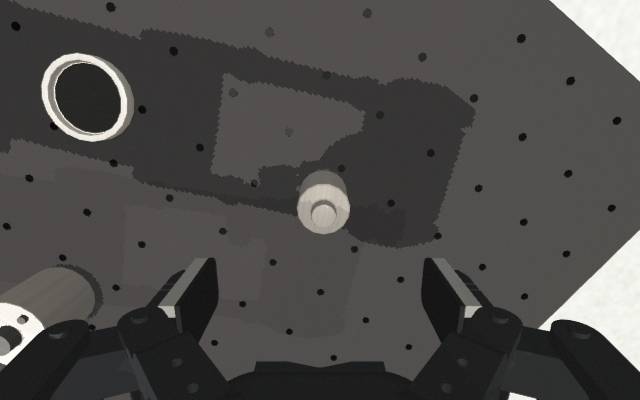

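The wrist view shows the filter at (323,208), centred between the jaws, and agrees with the top estimate to within 2 mm. I'm descending to grip.

```bash
python3 -m crank '[[0,0.001,0.02,0,0,0],[0,0.001,0.05,0,0,0],[0,0.001,0.08,0,0,0],[0,0.001,0.1,0,0,0],[0,0.001,0.113,0,0,0],[0,0.001,0.113,0,0,0],[0,0.001,0.113,0,0,0]]'
python3 -m crank '[[0,0,0,0,0,0],[0,0,0,0,0,0],[0,0,0,0,0,0],[0,0,0,0,0,0],[0,0,0,0,0,0],[0,0,0,0,0,0],[0,0,0,0,0,0],[0,0,-0.01,0,0,0],[0,0,-0.03,0,0,0],[0,0,-0.06,0,0,0],[0,0,-0.06,0,0,0]]' 0 60
python3 - <<'E'
from h import *; from rig import manip
delta(manip.get_state(),.4024,.2848,.09,35)
E
```

```text
clock: 2.4
position: [0.5831, 0.3263, 0.0285]
ee_rot: [-0.0, 0.461, 0.887, -0.0]
contact_force: [0.3, -0.1, -0.2]
width: 0.0853
clock: 3.78
position: [0.5846, 0.327, 0.0907]
ee_rot: [0.002, 0.461, 0.887, 0.002]
contact_force: [0.8, -0.5, -1.9]
width: 0.0348
shift mm [  70.2 -173.3   -0.2] rot deg [0.2 0.1 0.1] t 3.77 q6 -0.21
```

```bash
python3 -m crank '[[0.01,-0.025,0,0,0,0],[0.025,-0.06,0,0,0,0],[0.04,-0.1,0,0,0,0],[0.054,-0.135,0,0,0,0],[0.065,-0.16,0,0,0,0],[0.07,-0.173,0,0,0,0],[0.07,-0.173,0,0,0,0],[0.07,-0.173,0,0,0,0]]'
python3 - <<'E'
from h import *; from rig import manip,viewer
s=manip.get_state(); d=viewer.get_image("wrist"); T=Twrist(s,d); cv2.imwrite("pics/w2.png",d["frame"])
print(seg(d,T,(.4024,.2848),.05,.018,.028,.023)); delta(s,.4024,.2848,.035,35)
E
```

```text
clock: 4.78
position: [0.4043, 0.2853, 0.0898]
ee_rot: [0.002, 0.461, 0.887, 0.002]
contact_force: [-0.1, -0.3, -2.5]
width: 0.0345
(4268, array([396.8, 289.8]), array([61.1, 50.3]), np.float32(40.9), array([400.5, 285.5]), 31.2)
shift mm [ 0.8 -2.2 54.8] rot deg [0.3 0.1 0.1] t 4.78 q6 -0.14
```

View pics/w2.png

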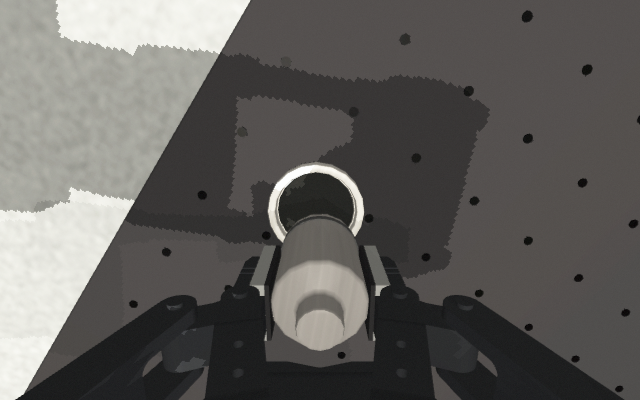

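The filter hangs upright over the round dock (ring centred near (317,205)). I'm lowering it now.

```bash
python3 -m crank '[[0.001,-0.002,0.01,0,0,0],[0.001,-0.002,0.025,0,0,0],[0.001,-0.002,0.038,0,0,0],[0.001,-0.002,0.047,0,0,0],[0.001,-0.002,0.052,0,0,0],[0.001,-0.002,0.055,0,0,0],[0.001,-0.002,0.057,0,0,0],[0.001,-0.002,0.057,0,0,0]]'
python3 -c "
from h import *; from rig import manip
delta(manip.get_state(),.4024,.2848,.0335,35)"
```

```text
clock: 5.82
position: [0.4027, 0.2852, 0.0343]
ee_rot: [0.002, 0.461, 0.887, 0.003]
contact_force: [-1.6, -1.1, 6.7]
width: 0.035
shift mm [-0.2 -0.4  0.8] rot deg [0.4 0.1 0.1] t 5.83 q6 -0.14
```

```bash
python3 -m crank '[[0,0,0,0,0,0],[0,0,0,0,0,0],[0,0,0,0,0,0],[0,0,0,0,0,0],[0,0,0,0,0,0],[0,0,-0.02,0,0,0],[0,0,-0.06,0,0,0],[0,0,-0.11,0,0,0],[0,0,-0.11,0,0,0]]' 1
python3 -c "
from h import *; from rig import manip,viewer
s=manip.get_state(); d=viewer.get_image('wrist'); T=Twrist(s,d)
print('filter',seg(d,T,(.4024,.2848),.035,.058,.085,.069))
delta(s,.451,.1155,.14,15)"
```

```text
clock: 6.95
position: [0.4046, 0.2864, 0.148]
ee_rot: [0.005, 0.461, 0.887, 0.006]
contact_force: [-0.1, 0.3, 0.2]
width: 0.0854
filter (2151, array([401.2, 285.5]), array([35.1, 37.6]), np.float32(126.1), array([401.3, 285.6]), 19.1)
shift mm [-166.5  -60.4    7.6] rot deg [ 0.9  0.  20.1] t 6.95 q6 -0.14
```

```bash
python3 -m crank '[[-0.03,-0.01,0,0,0,4],[-0.07,-0.025,0,0,0,9],[-0.11,-0.04,0.004,0.5,0,14],[-0.15,-0.054,0.007,0.9,0,18],[-0.1665,-0.06,0.0076,0.9,0,20.1],[-0.1665,-0.06,0.0076,0.9,0,20.1],[-0.1665,-0.06,0.0076,0.9,0,20.1]]'
python3 -c "
from h import *; from rig import manip,viewer
s=manip.get_state(); d=viewer.get_image('wrist'); T=Twrist(s,d)
print('reactor',seg(d,T,(.451,.1155),.045,.058,.085,.068))
delta(s,.451,.1155,.027,15)"
```

```text
clock: 7.88
position: [0.4488, 0.1153, 0.1372]
ee_rot: [-0.002, 0.609, 0.793, -0.003]
contact_force: [-1.2, 0.1, 0.1]
width: 0.0853
reactor (5637, array([449.9, 116.9]), array([55.1, 57.1]), np.float32(105.2), array([449.4, 116.6]), 28.9)
shift mm [ -0.3   2.9 110.2] rot deg [-0.4  0.  -0. ] t 7.88 q6 -0.16
```

```bash
python3 -m crank '[[0,0.002,0.02,0,0,0],[0,0.002,0.05,0,0,0],[0,0.002,0.08,0,0,0],[0,0.002,0.1,0,0,0],[0,0.002,0.11,0,0,0],[0,0.002,0.11,0,0,0],[0,0.002,0.11,0,0,0]]'
python3 -m crank '[[0,0,0,0,0,0],[0,0,0,0,0,0],[0,0,0,0,0,0],[0,0,0,0,0,0],[0,0,0,0,0,0],[0,0,-0.01,0,0,0],[0,0,-0.03,0,0,0],[0,0,-0.06,0,0,0],[0,0,-0.09,0,0,0],[0,0,-0.09,0,0,0]]' 0 80
python3 - <<'E'
from h import *; from rig import manip
delta(manip.get_state(),.597,-.333,.12,-30)
E
```

```text
clock: 8.8
position: [0.4509, 0.1161, 0.0281]
ee_rot: [-0.001, 0.608, 0.794, -0.002]
contact_force: [0.0, 0.4, -0.4]
width: 0.0853
clock: 10.05
position: [0.4528, 0.1165, 0.1199]
ee_rot: [0.001, 0.608, 0.794, -0.0]
contact_force: [1.2, 0.6, -5.7]
width: 0.0542
shift mm [-471.5   22.4    0.7] rot deg [ 0.1  0.1 45.1] t 10.05 q6 -0.16
```

Gripped (54 mm, about 0.5 kg). I'm carrying it to the large round dock.

```bash
python3 -m crank '[[-0.015,0,0,0,0,1],[-0.045,0.002,0,0,0,4],[-0.08,0.004,0,0,0,7],[-0.12,0.006,0,0,0,11],[-0.16,0.008,0,0,0,15],[-0.2,0.009,0,0,0,19],[-0.24,0.011,0,0,0,23],[-0.28,0.013,0,0,0,27],[-0.32,0.015,0,0,0,31],[-0.36,0.017,0,0,0,35],[-0.4,0.019,0,0,0,39],[-0.435,0.021,0,0,0,42],[-0.46,0.022,0,0,0,44],[-0.4715,0.022,0,0,0,45],[-0.4715,0.022,0,0,0,45],[-0.4715,0.022,0,0,0,45]]'
python3 - <<'E'
from h import *; from rig import manip,viewer
s=manip.get_state(); d=viewer.get_image("wrist"); T=Twrist(s,d); cv2.imwrite("pics/w3.png",d["frame"])
print(seg(d,T,(.597,-.333),.06,.018,.028,.023)); delta(s,.597,-.333,.033,-30)
E
```

```text
clock: 12.05
position: [0.5957, -0.3319, 0.1199]
ee_rot: [-0.0, 0.866, 0.501, -0.0]
contact_force: [0.3, 0.2, -4.5]
width: 0.054
(4334, array([ 603. , -323.2]), array([56., 81.]), np.float32(148.9), array([ 596.2, -334.2]), 40.9)
shift mm [-0.4  1.7 86.9] rot deg [-0.  -0.   0.1] t 12.05 q6 -0.09
```

View pics/w3.png

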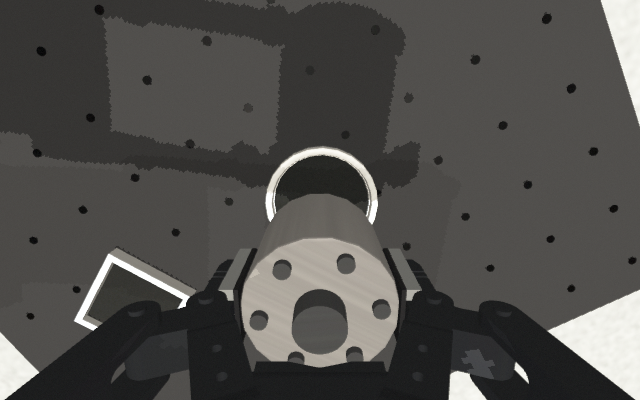

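The pot is upright above the large ring (ring at about (321,200)) and centred on it. Contact height should be TCP z ≈ 0.033.

```bash
python3 -m crank '[[0,0.001,0.015,0,0,0],[0,0.001,0.035,0,0,0],[0,0.001,0.055,0,0,0],[0,0.001,0.07,0,0,0],[0,0.001,0.078,0,0,0],[0,0.001,0.083,0,0,0],[0,0.001,0.086,0,0,0],[0,0.001,0.088,0,0,0],[0,0.001,0.088,0,0,0]]'
python3 -c "
from h import *; from rig import manip
delta(manip.get_state(),.597,-.333,.0335,-30)"
```

```text
clock: 13.22
position: [0.5972, -0.3325, 0.0344]
ee_rot: [0.001, 0.866, 0.501, 0.0]
contact_force: [-2.2, 2.4, 4.9]
width: 0.0545
shift mm [-0.5  0.   0.9] rot deg [0.1 0.  0.1] t 13.22 q6 -0.09
```

```bash
python3 -m crank '[[0,0,0,0,0,0],[0,0,0,0,0,0],[0,0,0,0,0,0],[0,0,0,0,0,0],[0,0,0,0,0,0],[0,0,-0.02,0,0,0],[0,0,-0.06,0,0,0],[0,0,-0.11,0,0,0],[0,0,-0.11,0,0,0]]' 1
python3 -c "
from h import *; from rig import manip,viewer
s=manip.get_state(); d=viewer.get_image('wrist'); T=Twrist(s,d)
print('pot',seg(d,T,(.597,-.333),.045,.063,.088,.073))
delta(s,.4335,-.0864,.14,28.8);delta(s,.4335,-.0864,.14,-61.2)"
```

```text
clock: 14.35
position: [0.5997, -0.3342, 0.1496]
ee_rot: [0.005, 0.866, 0.501, 0.003]
contact_force: [0.0, -0.4, 0.3]
width: 0.0853
pot (5318, array([ 597.8, -332.6]), array([56.7, 55. ]), np.float32(60.0), array([ 598.1, -332.5]), 28.7)
shift mm [ 132.  -267.7    6.3] rot deg [  0.6   0.4 -58.7] t 14.35 q6 -0.09
shift mm [ 132.  -267.7    6.3] rot deg [ 0.7 -0.1 31.3] t 14.35 q6 -0.09
```

```bash
python3 -m crank '[[0.015,-0.03,0,0,0,4],[0.035,-0.07,0,0,0,8],[0.055,-0.11,0,0,0,13],[0.075,-0.15,0,0,0,18],[0.095,-0.19,0.003,0.3,0,23],[0.113,-0.23,0.006,0.6,0,27],[0.127,-0.257,0.006,0.7,0,30],[0.132,-0.2677,0.006,0.7,0,31.3],[0.132,-0.2677,0.006,0.7,0,31.3],[0.132,-0.2677,0.006,0.7,0,31.3]]'
python3 -c "
from h import *; from rig import manip,viewer
s=manip.get_state(); d=viewer.get_image('wrist'); T=Twrist(s,d)
print('mani',seg(d,T,(.4335,-.0864),.04,.054,.085,.064))
delta(s,.4335,-.0864,.027,-61.2)"
```

```text
clock: 15.65
position: [0.433, -0.0863, 0.1389]
ee_rot: [-0.002, 0.969, 0.249, -0.001]
contact_force: [0.1, 0.1, -0.6]
width: 0.0853
mani (4374, array([433.6, -87.7]), array([46., 44.]), np.float32(28.9), array([433.3, -87.8]), 30.6)
shift mm [  0.4   0.8 111.9] rot deg [-0.3 -0.   0. ] t 15.65 q6 0.71
```

```bash
python3 -m crank '[[0,0.001,0.02,0,0,0],[0,0.001,0.05,0,0,0],[0,0.001,0.08,0,0,0],[0,0.001,0.1,0,0,0],[0,0.001,0.111,0,0,0],[0,0.001,0.111,0,0,0],[0,0.001,0.111,0,0,0]]'
python3 -m crank '[[0,0,0,0,0,0],[0,0,0,0,0,0],[0,0,0,0,0,0],[0,0,0,0,0,0],[0,0,0,0,0,0],[0,0,0,0,0,0],[0,0,-0.01,0,0,0],[0,0,-0.03,0,0,0],[0,0,-0.06,0,0,0],[0,0,-0.09,0,0,0],[0,0,-0.09,0,0,0]]' 0 60
python3 - <<'E'
from h import *; from rig import manip
delta(manip.get_state(),.4232,-.334,.12,-62.5)
E
```

```text
clock: 16.58
position: [0.434, -0.0872, 0.0285]
ee_rot: [-0.002, 0.969, 0.249, 0.0]
contact_force: [-0.5, 0.2, -1.1]
width: 0.0856
clock: 17.95
position: [0.4356, -0.0881, 0.1204]
ee_rot: [-0.0, 0.969, 0.249, 0.002]
contact_force: [0.7, 0.1, -3.8]
width: 0.0433
shift mm [-1.293e+02  2.095e+02 -1.000e-01] rot deg [ 0.  -0.2  1.3] t 17.95 q6 0.71
```

```bash
python3 -m crank '[[-0.012,0.02,0,0,0,0],[-0.033,0.054,0,0,0,0.3],[-0.056,0.09,0,0,0,0.6],[-0.08,0.13,0,0,0,0.9],[-0.102,0.166,0,0,0,1.2],[-0.12,0.194,0,0,0,1.3],[-0.128,0.207,0,0,0,1.3],[-0.129,0.2095,0,0,0,1.3],[-0.129,0.2095,0,0,0,1.3],[-0.129,0.2095,0,0,0,1.3]]'
python3 - <<'E'
from h import *; from rig import manip,viewer
s=manip.get_state(); d=viewer.get_image("wrist"); T=Twrist(s,d); cv2.imwrite("pics/w4.png",d["frame"])
delta(s,.4232,-.334,.0335,-62.5)
E
```

```text
clock: 19.2
position: [0.4233, -0.3324, 0.1198]
ee_rot: [-0.001, 0.971, 0.238, 0.002]
contact_force: [-0.7, 0.5, -2.6]
width: 0.0434
shift mm [-1.2  1.4 86.3] rot deg [-0.  -0.3  0.1] t 19.2 q6 0.29
```

View pics/w4.png

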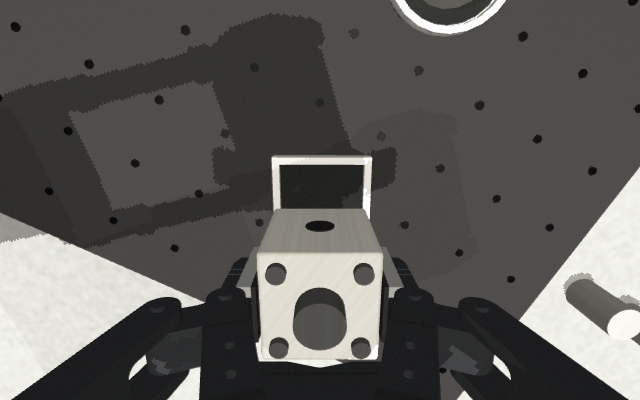

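The block is square to the dock (rim from (272,157) to (370,157)) and centred on it. I'm lowering it now.

```bash
python3 -m crank '[[-0.001,0.001,0.015,0,0,0],[-0.001,0.001,0.035,0,0,0],[-0.001,0.001,0.055,0,0,0],[-0.001,0.001,0.07,0,0,0],[-0.001,0.001,0.078,0,0,0],[-0.001,0.001,0.083,0,0,0],[-0.001,0.001,0.086,0,0,0],[-0.001,0.001,0.0875,0,0,0],[-0.001,0.001,0.0875,0,0,0]]'
python3 -c "
from h import *; from rig import manip
delta(manip.get_state(),.4232,-.334,.0335,-62.5)"
```

```text
clock: 20.38
position: [0.4236, -0.3339, 0.0342]
ee_rot: [-0.0, 0.971, 0.238, 0.002]
contact_force: [-0.7, 2.1, 7.4]
width: 0.043
shift mm [-0.4 -0.1  0.7] rot deg [ 0.  -0.3  0.1] t 20.38 q6 0.29
```

```bash
python3 -m crank '[[0,0,0,0,0,0],[0,0,0,0,0,0],[0,0,0,0,0,0],[0,0,0,0,0,0],[0,0,0,0,0,0],[0,0,-0.02,0,0,0],[0,0,-0.06,0,0,0],[0,0,-0.11,0,0,0],[0,0,-0.11,0,0,0]]' 1
python3 -c "
from h import *; from rig import manip,viewer
s=manip.get_state(); d=viewer.get_image('wrist'); T=Twrist(s,d)
print('mani',seg(d,T,(.4232,-.334),.04,.059,.085,.069))
delta(s,.6257,.0903,.145,-17.6)"
```

```text
clock: 21.5
position: [0.4253, -0.3363, 0.1482]
ee_rot: [0.004, 0.971, 0.238, 0.005]
contact_force: [0.1, -0.2, 0.6]
width: 0.0854
mani (4182, array([ 423.6, -334.9]), array([45.5, 44. ]), np.float32(27.6), array([ 423.3, -335.4]), 30.7)
shift mm [ 375.  -285.4    3.2] rot deg [  0.7  -0.2 -44.8] t 21.5 q6 0.29
```

```bash
python3 -m crank '[[0.02,-0.015,0,0,0,-2],[0.055,-0.042,0,0,0,-6],[0.09,-0.069,0,0,0,-11],[0.13,-0.099,0,0,0,-16],[0.17,-0.13,0,0,0,-21],[0.21,-0.16,0,0,0,-26],[0.25,-0.19,0,0,0,-31],[0.29,-0.221,0,0.3,0,-36],[0.33,-0.251,0.002,0.6,0,-40],[0.36,-0.274,0.003,0.7,-0.2,-43],[0.375,-0.2854,0.003,0.7,-0.2,-44.8],[0.375,-0.2854,0.003,0.7,-0.2,-44.8],[0.375,-0.2854,0.003,0.7,-0.2,-44.8]]'
python3 -c "
from h import *; from rig import manip,viewer
s=manip.get_state(); d=viewer.get_image('wrist'); T=Twrist(s,d); cv2.imwrite('pics/w5.png',d['frame'])
print('flow',seg(d,T,(.6257,.0903),.05,.07,.095,.08))
delta(s,.6257,.0903,.027,-17.6)"
```

```text
clock: 23.18
position: [0.6235, 0.0902, 0.1433]
ee_rot: [-0.003, 0.808, 0.59, -0.001]
contact_force: [0.2, 0.4, -0.5]
width: 0.0853
flow (4093, array([627.3,  91.7]), array([61.6, 27.9]), np.float32(73.0), array([627.1,  91.7]), 32.8)
shift mm [  0.6   2.7 116.3] rot deg [-0.3 -0.  -0.1] t 23.18 q6 0.34
```

View pics/w5.png

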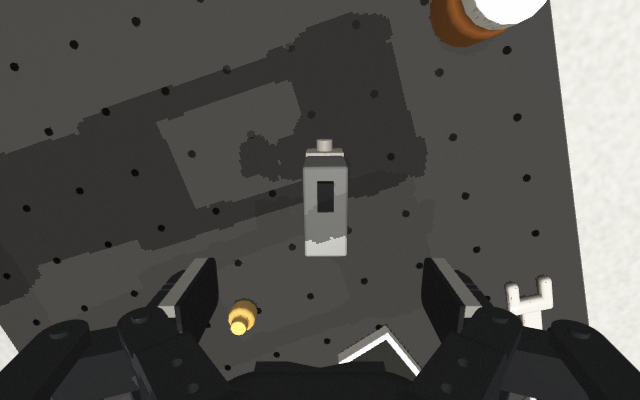

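The controller's housing spans (304–347, 152–256) and is aligned with the jaws. The cap, at (240,315), is clear of the fingers.

```bash
python3 -m crank '[[0,0.003,0.02,0,0,0],[0,0.003,0.05,0,0,0],[0,0.003,0.08,0,0,0],[0,0.003,0.105,0,0,0],[0,0.003,0.116,0,0,0],[0,0.003,0.116,0,0,0],[0,0.003,0.116,0,0,0]]'
python3 -m crank '[[0,0,0,0,0,0],[0,0,0,0,0,0],[0,0,0,0,0,0],[0,0,0,0,0,0],[0,0,0,0,0,0],[0,0,0,0,0,0],[0,0,0,0,0,0],[0,0,0,0,0,0],[0,0,-0.01,0,0,0],[0,0,-0.03,0,0,0],[0,0,-0.06,0,0,0],[0,0,-0.09,0,0,0],[0,0,-0.09,0,0,0]]' 0 80
python3 - <<'E'
from h import *; from rig import manip
delta(manip.get_state(),.6342,-.1088,.12,19.3)
E
```

```text
clock: 24.1
position: [0.6268, 0.0891, 0.0288]
ee_rot: [-0.002, 0.808, 0.589, -0.0]
contact_force: [0.5, -0.5, 0.4]
width: 0.0851
clock: 25.72
position: [0.6286, 0.0889, 0.1206]
ee_rot: [-0.0, 0.808, 0.589, 0.002]
contact_force: [0.4, 0.3, -4.3]
width: 0.0272
shift mm [-1.865e+02  6.560e+01  1.000e-01] rot deg [  0.1  -0.2 -37.1] t 25.73 q6 0.34
```

```bash
python3 -m crank '[[-0.015,0.005,0,0,0,-3],[-0.04,0.014,0,0,0,-8],[-0.07,0.025,0,0,0,-14],[-0.1,0.035,0,0,0,-20],[-0.13,0.046,0,0,0,-26],[-0.16,0.056,0,0,0,-32],[-0.18,0.063,0,0,0,-35.5],[-0.1865,0.0656,0,0,0,-37.1],[-0.1865,0.0656,0,0,0,-37.1],[-0.1865,0.0656,0,0,0,-37.1]]'
python3 - <<'E'
from h import *; from rig import manip,viewer
s=manip.get_state(); d=viewer.get_image("wrist"); cv2.imwrite("pics/w6.png",d["frame"])
delta(s,.635,-.1107,.0338,19.3)
E
```

```text
clock: 26.98
position: [0.6334, -0.1081, 0.1188]
ee_rot: [-0.001, 0.578, 0.816, 0.001]
contact_force: [-0.9, -0.5, -3.8]
width: 0.0269
shift mm [-3.3  0.5 85. ] rot deg [ 0.1 -0.2  0. ] t 26.98 q6 -0.62
```

View pics/w6.png

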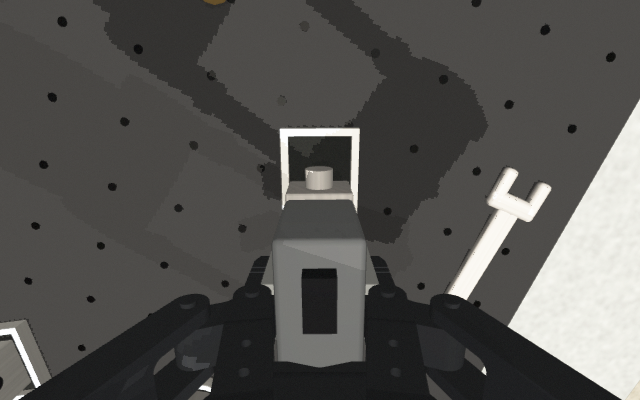

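The controller is parallel to and centred on the long dock (rim columns 280–358). I'm lowering it with a 3 mm correction along its length.

```bash
python3 -m crank '[[-0.003,0,0.015,0,0,0],[-0.003,0,0.035,0,0,0],[-0.003,0,0.055,0,0,0],[-0.003,0,0.068,0,0,0],[-0.003,0,0.076,0,0,0],[-0.003,0,0.081,0,0,0],[-0.003,0,0.084,0,0,0],[-0.003,0,0.086,0,0,0],[-0.003,0,0.086,0,0,0]]'
python3 -c "
from h import *; from rig import manip
delta(manip.get_state(),.635,-.1107,.0338,19.3)"
```

```text
clock: 28.15
position: [0.635, -0.1106, 0.0342]
ee_rot: [-0.0, 0.578, 0.816, 0.002]
contact_force: [-1.8, 0.0, 1.4]
width: 0.0271
shift mm [-0.  -0.   0.4] rot deg [ 0.2 -0.1  0.1] t 28.15 q6 -0.62
```

```bash
python3 -m crank '[[0,0,0.0005,0,0,0],[0,0,0,0,0,0],[0,0,0,0,0,0],[0,0,0,0,0,0],[0,0,0,0,0,0],[0,0,-0.02,0,0,0],[0,0,-0.06,0,0,0],[0,0,-0.11,0,0,0],[0,0,-0.16,0,0,0],[0,0,-0.2,0,0,0],[0,0,-0.2,0,0,0]]' 1
python3 - <<'E'
from h import *; from rig import manip,viewer
s=manip.get_state(); d=viewer.get_image('wrist'); T=Twrist(s,d)
print('flow',seg(d,T,(.6342,-.1088),.055,.075,.1,.085),'dock',seg(d,T,(.6342,-.1088),.07,.018,.029,.023))
P=cloud(d,T); 
d=viewer.get_image('side'); cv2.imwrite('pics/side2.png',cv2.resize(d['frame'][90:390,180:500],None,fx=1.8,fy=1.8,interpolation=cv2.INTER_CUBIC))
d=viewer.get_image('top'); cv2.imwrite('pics/top2.png',d['frame']); T=d['world_from_camera']
for k,c,r,z in (('filter',(.402,.285),.026,.069),('pot',(.597,-.333),.04,.073),('mani',(.423,-.334),.04,.069),('jar',(.757,.184),.035,.082),('cap',(.523,.004),.02,.038)): print(k,*seg(d,T,c,r,z-.008,z+.016,z))
E
```

```text
clock: 29.52
position: [0.6367, -0.1118, 0.2386]
ee_rot: [0.004, 0.578, 0.816, 0.003]
contact_force: [0.3, 0.3, 0.0]
width: 0.0855
flow (2150, array([ 633.5, -108.7]), array([27.7, 60.5]), np.float32(110.0), array([ 633.8, -108.7]), 32.7) dock (2330, array([ 633.3, -109.5]), array([ 54.2, 106.3]), np.float32(109.4), array([ 633.3, -109.9]), 59.0)
filter 248 [403.9 284.6] [35.9 35. ] 45.8 [403.6 284.1] 18.6
pot 49 [ 621.6 -330.9] [27.2 10.4] 72.0 [ 620.9 -330.7] 14.2
mani 0 [0. 0.] [0. 0.] 0.0 [0. 0.] 0.0
jar 304 [757.6 183.7] [42.3 42.4] 178.8 [757.6 183.7] 22.8
cap 42 [522.5   2.6] [16.2 14.5] 12.7 [522.7   3.9] 8.6
```

View pics/side2.png

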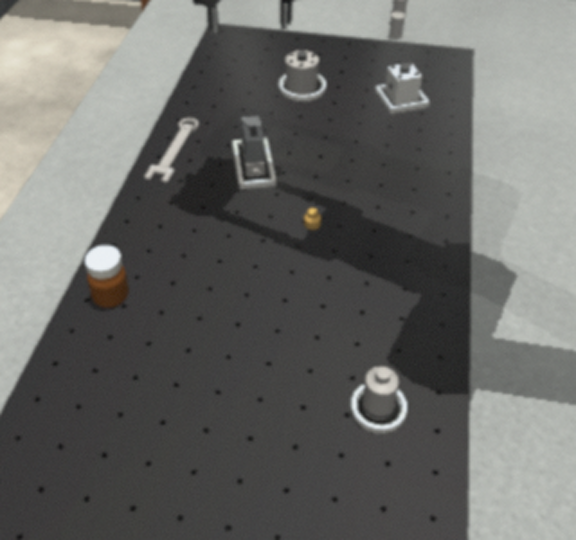

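The side view shows all four modules upright in their docks, and the jar and cap haven't moved. The arm blocks the top camera's view of the pot and block, but the wrist camera measured both after release.

```bash
python3 -c "
from rig import job; print(job.sign_off())"
```

```text
the job is handed in; nothing more can be done
None
```

All four modules were lowered into their own docks, released and handed in at about 30 s of the 106 s. No verdict is reported at hand-in.

| Module | Distance from dock centre | Angle to dock sides |
|---|---|---|
| Line filter | about 1.5 mm | not needed |
| Reactor pot | about 1 mm | not needed |
| Manifold block | about 1 mm | about 0.1° |
| Flow controller | about 1 mm | about 0.6° |

- **How measured:** the wrist camera measured each module right after release. The force reading showed each one resting on its dock floor before the fingers opened.
- **Final look:** the side picture shows all four standing upright inside their rims. The brass cap and amber jar are within about 1.5 mm of where they started, which is within camera noise.
- **Failed check:** the final top-camera measurement failed for the reactor pot (stray partial reading) and the manifold block (no reading) because the arm was in the way. For those two I relied on the wrist measurements and the side picture.

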